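Take the walking bear from the slide-lid box and stand it on its globe base

TASK

Open the wooden figure box: lift the pull end of its sliding lid over the stop lip, draw the lid right out of its grooves and lay it flat on the zinc bench top, pull upward. Then take the walking polar bear out of the box and stand it in the middle of the walnut globe base with its nose towards the brass nameplate. Set things down rather than drop them, leave the sitting bear in its compartment, and do not push the base or the other things on the bench about.

Things in the scene. Friction and masses are not known exactly. Their poses are not given: they have to be found in the camera images.
- figure_box: Fixed beech box, 200 x 124 mm, 70.5 mm high, walls 10 to 13 mm. Origin: centre of its underside; z up, x along its length, front end (where the lid comes out) at -x. Inner floor at z = 6 mm; a divider 4 mm thick, its top at z = 46 mm, at x = 0 makes a front and a rear compartment, each 88 (x) x 98 mm (y), centres at x = -46 and +46 mm.
- stop_lip (a point): Middle of the top of the box's front wall, the stop lip: x = -95 mm, z = 60 mm in the box's frame, wall 10 mm thick. It stands 4 mm above the ledges (z = 56 mm) on which the lid's side edges lie, so it stops the 5 mm lid.
- rail_end (a point): Midway between the front ends of the two grooves' top rails: x = 0, z = 64.5 mm in the box's frame. The rails (3.5 mm above the lid) cover only the rear half, x = 0 to 90 mm, so the lid's front end can be raised up to 7 mm while its rear end stays down. Outer cheeks of the grooves guide the lid sideways over the box's full length, up to z = 70.5 mm.
- lid: Loose beech lid of the box, 175 x 108 x 5 mm, 75 g, lying in the grooves behind the stop lip at the start, with about 2 mm play endways and sideways. Origin: centre of its underside; z up; x along its length, front end at -x. It is clear of the grooves once its rear end has come forward of the box's x = 0, about 88 mm of travel.
- lid_pull (a point): Centre of the lid's pull, an upright beech block fixed on the lid near its front end: 30 mm along the lid's x, 12 mm across (y), standing from 5 to 27 mm above the lid's underside. This point is 57.5 mm in front (-x) of the lid's origin, 16 mm above its underside. Axes as the lid's.
- lid_front (a point): Middle of the lower front edge of the lid (x = -87.5 mm in the lid's frame, at its underside).
- lid_rear (a point): Middle of the lower rear edge of the lid (x = +87.5 mm in the lid's frame, at its underside).
- walking_bear: Loose white resin polar bear walking on all fours, about 55 g, 70 mm from nose to tail, 24 mm wide across the flanks, 46 mm high at the ears; flanks upright and flat from 18 to 37 mm above its feet, from x = -21 to 23 mm. Origin: on the ground midway between its feet; z up, nose to -x. It stands in one of the two compartments of the box (either one), nose roughly to the box's front.
- bear_nose (a point): Tip of the walking bear's nose, 40 mm in front (-x) of its origin and 34 mm above its feet.
- sitting_bear: Loose white resin bear cub sitting upright, about 35 mm across and 40 mm high, in the other compartment of the box; it stays there. Origin under it, z up, nose to -x.
- globe_base: Loose turned walnut snow globe base, 450 g, 110 mm across, with a flat round stage of white resin, 76 mm across, on its top 42 mm above the bench. A small walnut block with a sloping brass nameplate, 46 mm wide, projects from its front (-x side) to 71 mm from the centre. Origin: centre of its underside; z up.
- base_top (a point): Centre of the base's stage, 42 mm above the base's underside; axes as the base's (nameplate at -x).
- lying_bear: Bystander: third white resin bear, lying down, 60 mm long, 23 mm high, loose on the bench. Origin under it.
- carousel_horse: Bystander: brass carousel horse on a pole, 127 mm high, on a round foot 52 mm across. Origin under its foot.
- gingerbread_house: Bystander: brown and white ceramic gingerbread house on a 72 mm square foot, 89 mm high. Origin under it.
- glue_bottle: Bystander: white bottle, 34 mm across, 95 mm high. Origin under it.
- flake_jar: Bystander: clear jar with a metal cap, 48 mm across, 58 mm high. Origin under it.
- rubber_plug: Bystander: black rubber globe plug lying flat, 62 mm across, 18 mm high, midway between the box and the base. Origin under it. On the robot's side of it the bench is always clear: x from 0.42 to 0.63 m, y within 85 mm of 0, room enough for the lid.
- screwdriver: Bystander: black-handled screwdriver, 150 mm long, lying on the bench at the right. Origin under it.
Not all that is in view belongs to the job. There is more than one size of the lid; the one meant has the size given above.

How it is judged:
By the outcome, as a careful person would: the job done as asked, in the order asked, and still so for the second after the job is handed in, with the robot touching nothing.
It also fails if it takes over 62 s, if anything falls off the work surface, if the arm or the gripper's body presses on something with over 40 N, if the wrist force passes 120 N, or if a joint passes its speed limit or range.

ROBOT

A 6-joint arm with a two-finger parallel gripper is mounted at the origin on the work surface. World frame = base frame: x ahead of the robot, y to its left, z up, the work surface at z = 0. Lengths are in m, angles in rad, forces in N, time in s.
With the tool pointing down it reaches from about 0.3 to 0.875 m from the base axis. Payload 6.4 kg.
Tool frame: the origin (TCP) lies between the finger pads; the fingertips stand 8 mm ahead of it and the grasp point (between the pads) lies 11 mm behind it (env.finger_overhang is the distance from the TCP to the fingertips, in m); z points along the fingers, y is the line along which they close (so a half turn about z gives the same grasp; the last joint's range is limited). The gripper opens to 85 mm and grips with 20 to 120 N. Pads are 22 mm wide; open, the fingers measure 114 mm over their backs; the gripper's body (76 mm by 85 mm) begins 54 mm behind the grasp point. The pads swing forward as they close: fully open they stand 13 mm farther back than shut.
Start: joints at [1.105, 0.181, 1.607, -0, 1.354, -0.206], TCP at [0.148, 0.556, 0.239] pointing down, gripper open.
Joint ranges: [-2.99, 2.99], [-0.89, 2.07], [0.3, 2.58], [-1.14, 4.28], [0, 2.63], [-3.12, 3.12]. Speed limits (rad/s): [2.57, 2.57, 3.01, 3.14, 3.14, 3.14].

INTERFACE

Orientations are given as a unit quaternion [w, x, y, z].
In Python, from cell import get_state, optics, job, env gives the robot as it stands.
- The arm moves only by the tool arm_command, never from a script. Its argument "targets" is one flat list of numbers, 7 for each row, row after row: the shift along the tool's x, y, z in units of 40 mm (1.0 is 40 mm), then the turn, a rotation vector about the tool's x, y, z in units of 5 degrees (1.0 is 5 degrees), then the closure, from -1 (fully open) to 1 (shut). A call has 1 to 20 rows; each row shifts and turns the commanded pose from where the row before left it, along the tool's axes as they then stand; what a row does not reach is not made up. A row lasts 1/12 s, in which the tool goes at most 41.7 mm and 7.16 degrees, less where a joint would pass 70% of its speed; a pose out of reach is approached as far as the arm can. A call is refused whole if a number of a shift passes 1 or a number of a turn 1, either way. A call with a gripper value outside its range is refused whole. The fingers move at their own pace and stop on an object; "force" is the grip in N (left out, the last holds). Time passes only in rows, so rows that do not move let the fingers close. It gives the time, the measured TCP pose, the force, the opening and the grip force at its end, in the units of the state.
- get_state(): the state, without advancing time (a new reading comes with each control period).
- optics.read_camera(name): name is "scene" or "side" or "wrist"; returns the picture (480x640x3 uint8, red, green, blue); there is no depth.
- optics.camera_model(name): a dict with "mtx" (3x3 intrinsics, pixels), "distortion" ([k1, k2, p1, p2, k3] as OpenCV has them; the pictures are not rectified), "cam_to_world" (4x4, takes a point from camera to world coordinates). Camera axes: x right, y down, z forward; pixel columns grow to the right and rows downward; lengths in m; the calibration is good to about 2 mm. A picture is of the moment at which its call begins: read the wrist's pose just before it. camera_model takes no time and is no camera call; for the wrist camera it gives the pose at the moment of the call.
- job.job_done(): hands the job in; it is judged then, once.
The state is a dict: "t": time; "qpos": joint angles; "joint_vel": joint speeds; "joint_torque": joint torques, N m; "tool_pos": TCP position; "tcp_rot": TCP orientation; "force": force on the tool from outside, world axes, zero at the start; "wrist_torque": the same for the moment, N m; "width": finger opening in m; "finger_force": force on a finger pad.
Only numpy, scipy, OpenCV 4.12 (cv2) and the standard library are available. Lean on these libraries where they do the work, as an engineer would, in place of code of your own. Each camera call takes 0.05 s, during which the arm holds its last target. There are 200 camera calls.

## Working session

There is one attempt and no reset: what is moved stays moved. The work goes in short steps, Python scripts to look and compute and a tool call to move; the robot and the scene stay as the last step left them, time stands still between calls to the robot, and variables do not carry over. Pictures are saved under pics/ and viewed, at most 10 in all, crops included, and the job is handed in when it is done.

Besides the shell and the picture viewer there is one more tool, called after "Call:" as name(argument=value, ...), one argument or row to a line, values as JSON. arm_command: Moves the arm, as the interface text tells. Its arguments: {"type":"object","properties":{"targets":{"type":"array","items":{"type":"number"}},"force":{"type":"number"}},"required":["targets"]}

```bash
mkdir -p pics; ls
python3 - <<'E'
from cell import get_state, optics, job, env
import cv2,numpy as np
print(get_state()); print(env.finger_overhang)
for n in("scene","side","wrist"):
    m=optics.camera_model(n); print(n,np.array(m["mtx"]).round(1).tolist(),m["distortion"],np.array(m["cam_to_world"]).round(4).tolist())
for n in("scene","side"):
    cv2.imwrite(f"pics/{n}0.png",optics.read_camera(n)[:,:,::-1])
E
```

```text
pics
{'t': 0.0, 'qpos': array([ 1.10470124e+00,  1.81568028e-01,  1.60798987e+00,  2.25213714e-05,
        1.35380500e+00, -2.06332010e-01]), 'joint_vel': array([ 0.00016412, -0.00121216, -0.00093484, -0.00074331, -0.0005767 ,
       -0.001828  ]), 'joint_torque': array([ 1.37249517e-04, -4.44857669e+01, -3.51336980e+01, -1.28583524e-04,
        9.15859826e-03,  2.15378350e-05]), 'tool_pos': array([0.14743954, 0.55522529, 0.23837774]), 'tcp_rot': array([-3.02393842e-04,  1.29519043e-01,  9.91576540e-01, -8.31937084e-04]), 'force': array([0.09422809, 0.91731181, 1.17941418]), 'wrist_torque': array([-0.02397194,  0.00025029,  0.02689217]), 'finger_force': 0.0, 'width': 0.0855320601672782}
0.008
scene [[540.7, 0.0, 317.4], [0.0, 540.7, 238.5], [0.0, 0.0, 1.0]] [0.02052716 0.         0.         0.         0.        ] [[-0.7011, 0.5463, -0.4582, 1.0965], [0.713, 0.5312, -0.4576, 0.5501], [-0.0066, -0.6476, -0.762, 1.0412], [0.0, 0.0, 0.0, 1.0]]
side [[473.5, 0.0, 320.5], [0.0, 473.5, 237.2], [0.0, 0.0, 1.0]] [-0.00872766  0.          0.          0.          0.        ] [[-0.9297, -0.2699, 0.2505, 0.2322], [-0.3682, 0.6716, -0.6429, 0.6858], [0.0053, -0.69, -0.7238, 0.8642], [0.0, 0.0, 0.0, 1.0]]
wrist [[333.6, 0.0, 317.0], [0.0, 333.6, 240.2], [0.0, 0.0, 1.0]] [-0.05391367  0.          0.          0.          0.        ] [[0.2559, 0.9294, 0.266, 0.0806], [0.9667, -0.2454, -0.0723, 0.5726], [-0.0019, 0.2756, -0.9613, 0.3733], [0.0, 0.0, 0.0, 1.0]]
```

View pics/scene0.png

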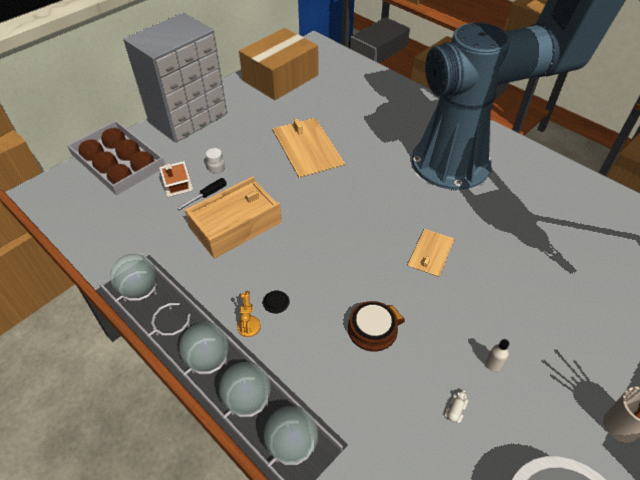

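View pics/side0.png

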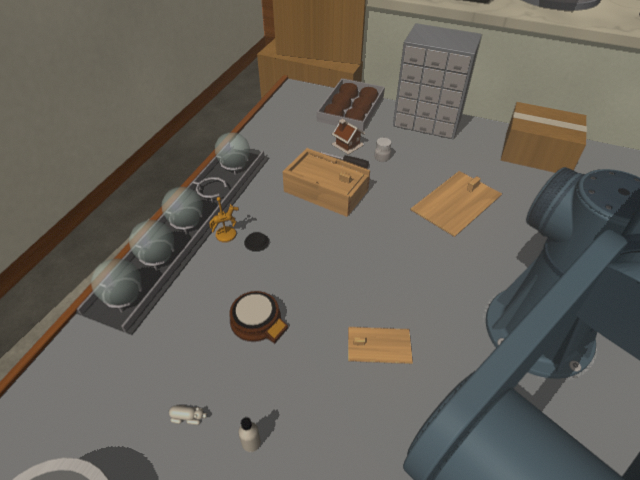

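Lid candidates in the scene picture are the lid in the box (pull at 253,198), a larger loose lid (308,147) and a smaller loose lid (431,251). The lid meant is the one in the box, with its pull near the robot-side end. The base is at (374,322), and its nameplate at (397,314) points towards the robot. Next I'll take a close crop of the box and the base.

Run:
```python
import cv2,numpy as np
a=cv2.imread("pics/scene0.png");b=cv2.imread("pics/side0.png")
def c(i,x,y,w,h,s): return cv2.resize(i[y:y+h,x:x+w],None,fx=s,fy=s,interpolation=cv2.INTER_CUBIC)
# each 400x300, s=4 -> 100x75 ; 
t=np.hstack([c(a,183,178,100,76,4),c(b,278,143,100,76,4)])
d=np.hstack([c(a,335,290,80,59,5),c(b,220,283,80,59,5)])
cv2.imwrite("pics/crop1.png",np.vstack([t,d]))
```

```text
(no output)
```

View pics/crop1.png

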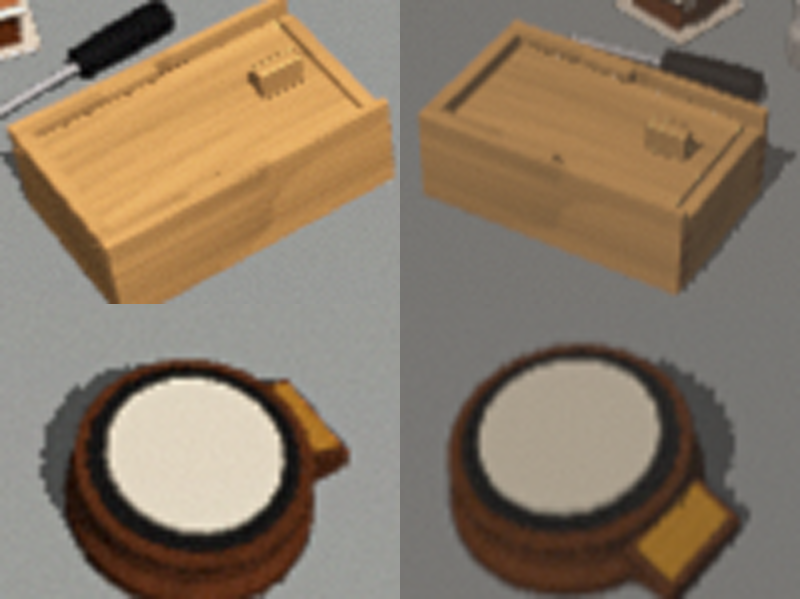

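The crop confirms the lid in the box, with its pull at scene (253,197). I read the box's top corners, the stage ellipse and the nameplate edges in both views, and I'll fit the poses from those.

```bash
cat > h.py <<'E'
import numpy as np,cv2
from scipy.optimize import least_squares
from cell import get_state, optics
def cam(n):
    m=optics.camera_model(n); return m["mtx"],np.array(m["distortion"],float),np.linalg.inv(np.array(m["cam_to_world"]))
def proj(P,c):
    K,d,T=c; r=cv2.Rodrigues(T[:3,:3])[0]
    return cv2.projectPoints(np.array(P,float).reshape(-1,3),r,T[:3,3],np.array(K),d)[0].reshape(-1,2)
def ray(uv,c,z):
    K,d,T=c; n=cv2.undistortPoints(np.array(uv,float).reshape(-1,1,2),np.array(K),d).reshape(-1,2)
    W=np.linalg.inv(T); v=np.c_[n,np.ones(len(n))]@W[:3,:3].T
    return W[:3,3]+v*((z-W[2,3])/v[:,2])[:,None]
def place(L,p):
    c,s=np.cos(p[2]),np.sin(p[2]); L=np.array(L,float)
    return L@np.array([[c,s,0],[-s,c,0],[0,0,1]])+[p[0],p[1],0]
def fit(obs,p0):
    f=lambda p:np.concatenate([(proj(place(L,p),c)-uv).ravel() for c,L,uv in obs])
    r=least_squares(f,p0,loss="soft_l1"); return r.x,r.fun.reshape(-1,2)
E
python3 - <<'E'
from h import *
S,D=cam("scene"),cam("side")
R=[[.1,-.062,.0705],[.1,.062,.0705],[-.1,.062,.0705],[-.1,-.062,.0705],[.1,.062,0],[-.1,.062,0]]
us=[[185,210.5],[210.5,239.25],[280,203.5],[254.25,178.5],[213,254],[281,223]]
ud=[[307.25,148.5],[283,171.75],[348.5,196],[369.5,170.5],[284.25,191.75],[347.5,216]]
for o in([(S,R,us),(D,R,ud)],[(S,R,us)],[(D,R,ud)]):
    p,e=fit(o,[.6,-.2,0]); print("box",p,np.abs(e).max(1).round(1))
pull=lambda c,uv: ray([uv],c,.083)
# pull top centre: scene crop(278,68), side crop(668,132)
print(pull(S,[183+278/4,178+68/4]),pull(D,[278+268/4,143+132/4]))
print("base",ray([[374,320.2]],S,.042),ray([[254,309.6]],D,.042))
for z in(.01,.02,.03):
    q=ray([[287,325.2],[274.4,339.6],[280,318.8],[267.4,331.2]],D,z)
    for a,b in((0,1),(2,3)):
        v=q[a]-q[b]; print(z,q[a][:2].round(3),q[b][:2].round(3),np.linalg.norm(v).round(4),np.degrees(np.arctan2(v[1],v[0])))
for n,u in(("horse",[249,328]),("plug",[276,301]),("bottle",[497,368]),("small",[431,251]),("big",[308,147])): print(n,ray([u],S,0)[0].round(3))
E
```

```text
box [ 0.583806   -0.2559471  -0.15741668] [1.1 0.8 0.6 2.5 4.6 1.2 1.6 1.3 0.2 0.8 1.2 0.5]
box [ 0.5846985  -0.25689677 -0.16781339] [1.5 1.5 0.2 2.4 4.5 0.7]
box [ 0.58224361 -0.25339302 -0.14936931] [0.8 0.4 0.7 1.  0.4 0.8]
[[ 0.53163433 -0.24136084  0.083     ]] [[ 0.52456205 -0.23626962  0.083     ]]
base [[0.575017   0.19862685 0.042     ]] [[0.56892985 0.20207701 0.042     ]]
0.01 [0.499 0.193] [0.509 0.234] 0.0426 -103.16830784776121
0.01 [0.52  0.184] [0.531 0.222] 0.0395 -106.8514226206101
0.02 [0.496 0.199] [0.505 0.24 ] 0.0421 -103.16830784776134
0.02 [0.516 0.19 ] [0.527 0.227] 0.039 -106.85142262061008
0.03 [0.493 0.204] [0.502 0.245] 0.0416 -103.16830784776117
0.03 [0.513 0.196] [0.524 0.232] 0.0386 -106.85142262060995
horse [ 0.762 -0.001  0.   ]
plug [ 0.671 -0.011  0.   ]
bottle [0.462 0.443 0.   ]
small [0.304 0.155 0.   ]
big [ 0.237 -0.343  0.   ]
```

Call:
arm_command(
  targets=[-0.78,-0.37,0,0,0,0,-1,-0.78,-0.37,0,0,0,0,-1,-0.78,-0.37,0,0,0,0,-1,-0.78,-0.37,0,0,0,0,-1,-0.78,-0.37,0,0,0,0,-1,-0.78,-0.37,0,0,0,0,-1,-0.78,-0.37,0,0,0,0,-1,-0.78,-0.37,0,0,0,0,-1,-0.78,-0.37,0,0,0,0,-1,-0.78,-0.37,0,0,0,0,-1,-0.78,-0.37,0,0,0,0,-1,-0.78,-0.37,0,0,0,0,-1,-0.78,-0.37,0,0,0,0,-1,-0.78,-0.37,0,0,0,0,-1,-0.78,-0.37,0,0,0,0,-1,-0.78,-0.37,0,0,0,-0.6,-1,0,0,0,0,0,-0.6,-1,0,0,0,0,0,0,-1,0,0,0,0,0,0,-1],
)

```text
t: 1.68
tool_pos: [0.5689, 0.1985, 0.2385]
tcp_rot: [-0.001, 0.079, 0.997, -0.0]
force: [-1.0, -0.5, -0.5]
width: 0.0856
finger_force: 0.0
```

```bash
cat >> h.py <<'E'
def snap(name,w="wrist"):
    c=cam(w); s=get_state(); im=optics.read_camera(w)[:,:,::-1]; cv2.imwrite(f"pics/{name}.png",im)
    np.savez(f"pics/{name}.npz",K=c[0],d=c[1],T=c[2]); return im,s
def saved(name):
    z=np.load(f"pics/{name}.npz"); return z["K"],z["d"],z["T"]
from scipy.spatial.transform import Rotation
def need(target,yaw):  # rows wanted: target TCP, tool x along direction yaw, tool down
    s=get_state(); q=s["tcp_rot"]; R=Rotation.from_quat([q[1],q[2],q[3],q[0]]).as_matrix()
    x=np.array([np.cos(yaw),np.sin(yaw),0]);z=np.array([0,0,-1.]);G=np.c_[x,np.cross(z,x),z]
    print("t",round(s["t"],2),"tcp",s["tool_pos"].round(4),"units",(R.T@(np.array(target)-s["tool_pos"])/.04).round(3),
      "turn",(np.degrees(Rotation.from_matrix(R.T@G).as_rotvec())/5).round(3),"toolx deg",np.degrees(np.arctan2(R[1,0],R[0,0])).round(2))
E
python3 - <<'E'
from h import *
snap("wb"); need([.527,-.239,.24],np.pi-.155)
E
```

```text
t 1.73 tcp [0.5686 0.199  0.2388] units [ -0.679 -10.978  -0.031] turn [-0.001 -0.016 -0.016] toolx deg 171.04
```

View pics/wb.png

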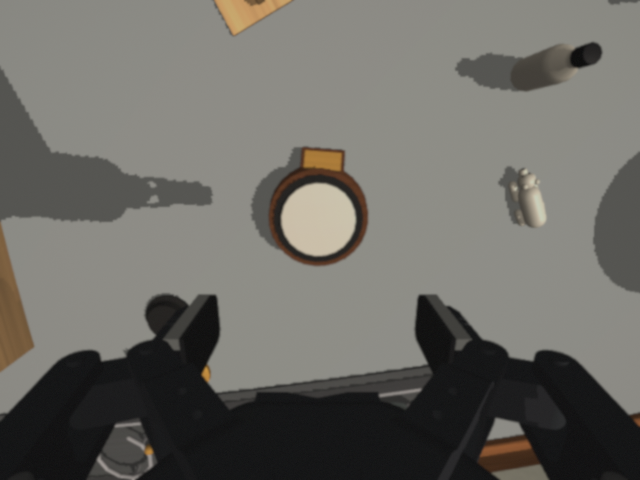

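The wrist view shows the stage ellipse centred near (319,219) and the nameplate at (324,160). The lying bear at (530,197) is well clear. Now on to the box.

Call:
arm_command(
  targets=[-0.06,-0.91,0,0,0,0,-1,-0.06,-0.91,0,0,0,0,-1,-0.06,-0.91,0,0,0,0,-1,-0.06,-0.91,0,0,0,0,-1,-0.06,-0.91,0,0,0,0,-1,-0.06,-0.91,0,0,0,0,-1,-0.06,-0.91,0,0,0,0,-1,-0.06,-0.91,0,0,0,0,-1,-0.06,-0.91,0,0,0,0,-1,-0.06,-0.91,0,0,0,0,-1,-0.06,-0.91,0,0,0,0,-1,-0.02,-0.91,0,0,0,0,-1,0,0,0,0,0,0,-1,0,0,0,0,0,0,-1],
)

```text
t: 2.9
tool_pos: [0.5283, -0.2376, 0.2392]
tcp_rot: [-0.0, 0.079, 0.997, 0.0]
force: [-0.0, 0.3, -0.2]
width: 0.0856
finger_force: 0.0
```

Run:
```python
from h import *
snap("wx")
im=cv2.imread("pics/wb.png"); c=saved("wb")
hsv=cv2.cvtColor(im,cv2.COLOR_BGR2HSV)
def big(m,roi):
    k=np.zeros_like(m);x,y,w,h=roi;k[y:y+h,x:x+w]=m[y:y+h,x:x+w]
    return max(cv2.findContours(k,0,1)[0],key=cv2.contourArea)
st=big(cv2.inRange(hsv,(0,0,160),(60,90,255)),(260,160,120,120))
P=ray(st.reshape(-1,2),c,.042); (x,y),r=cv2.minEnclosingCircle(P[:,:2].astype(np.float32)); print("stage",x,y,r,cv2.fitEllipse(st))
L=np.c_[np.cos(np.linspace(0,6.28,60)),np.sin(np.linspace(0,6.28,60))]*.038
def f(p):
    q=np.c_[L+p,np.full(60,.042)]; uv=proj(q,c); return (uv-uv.mean(0))[0]*0
pl=big(cv2.inRange(hsv,(10,150,110),(30,255,255)),(290,140,70,40)); rc=cv2.minAreaRect(pl); print(rc)
b=cv2.boxPoints(rc); g=ray(b,c,.025); print(g.round(4)); m=g.mean(0)[:2]; 
P=P[:,:2]; A=np.c_[2*P,np.ones(len(P))]; s=np.linalg.lstsq(A,(P**2).sum(1),rcond=None)[0]; print("lsq circle",s[:2],np.sqrt(s[2]+s[0]**2+s[1]**2))
d=m-s[:2]; print("yaw from plate centre",np.degrees(np.arctan2(-d[1],-d[0])),np.linalg.norm(d))
for i in range(4):
    v=g[(i+1)%4]-g[i]; print(np.linalg.norm(v).round(4),np.degrees(np.arctan2(v[1],v[0])).round(1))
```

```text
stage 0.573397159576416 0.19825100898742676 0.0374847836792469 ((318.0431213378906, 219.11253356933594), (70.89258575439453, 72.3274154663086), 86.51303100585938)
((322.4181213378906, 159.7734375), (38.35745620727539, 19.019237518310547), 4.573920726776123)
[[0.5202 0.1904 0.025 ]
 [0.5018 0.1951 0.025 ]
 [0.5108 0.2329 0.025 ]
 [0.5294 0.2288 0.025 ]]
lsq circle [0.57331083 0.19816926] 0.03678725060440115
yaw from plate centre -13.281307389752243 0.05932663116137378
0.019 165.8
0.0389 76.6
0.019 -12.6
0.0394 -103.4
```

View pics/wx.png

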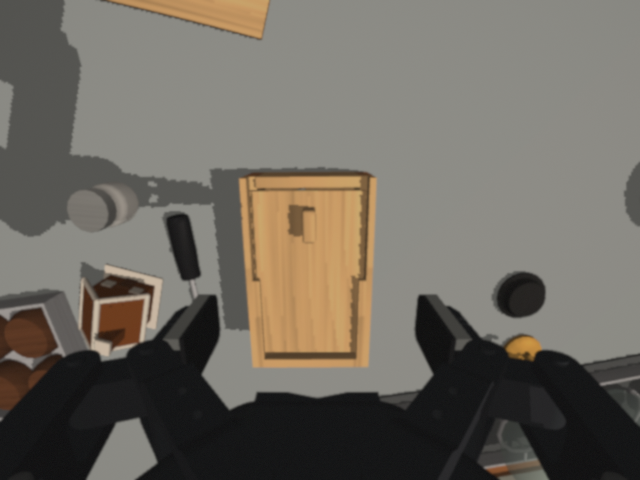

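The box's outer top corners are at about (239,178), (376,178), (369,367) and (254,367), with the pull at (309,225). The flake jar and screwdriver are well to the left. Fitting the box and predicting the pull:

Run:
```python
from h import *
c=saved("wx")
L=[[-.1,-.062,.0705],[-.1,.062,.0705],[.1,.062,.0705],[.1,-.062,.0705]]
p,e=fit([(c,L,[[239.5,178],[376.5,178],[369,367],[254,367]])],[.58,-.25,-.155]); print("box",p,e.round(1).tolist())
for dx in(0,.002):
  x0=-.0895+dx+.0875-.0575  # pull centre in box frame, dx = play
  Lp=[[x0-.015,-.006,.083],[x0-.015,.006,.083],[x0+.015,.006,.083],[x0+.015,-.006,.083],[x0,0,.072]]
  W=place(Lp,p); print(proj(W,c).round(1).tolist(),W[4].round(4))
np.save("box.npy",p)
need([W[4][0],W[4][1],.120],np.pi+p[2])
im=cv2.imread("pics/wx.png"); cv2.imwrite("pics/wxc.png",cv2.resize(im[170:380,230:390],None,fx=3.5,fy=2.8*1,interpolation=cv2.INTER_CUBIC))
```

```text
box [ 0.58596651 -0.25448764 -0.1486591 ] [[0.1, 0.7], [0.5, -0.6], [-0.1, -0.4], [-0.5, 0.3]]
[[301.5, 208.4], [315.0, 208.3], [315.4, 240.9], [302.2, 241.0], [308.8, 222.2]] [ 0.5271 -0.2457  0.072 ]
[[301.5, 210.7], [315.1, 210.6], [315.4, 243.1], [302.2, 243.2], [308.8, 224.3]] [ 0.5291 -0.246   0.072 ]
t 2.95 tcp [ 0.5285 -0.2363  0.2391] units [-0.054 -0.24   2.978] turn [ 0.01  -0.005 -0.085] toolx deg 171.06
```

View pics/wxc.png

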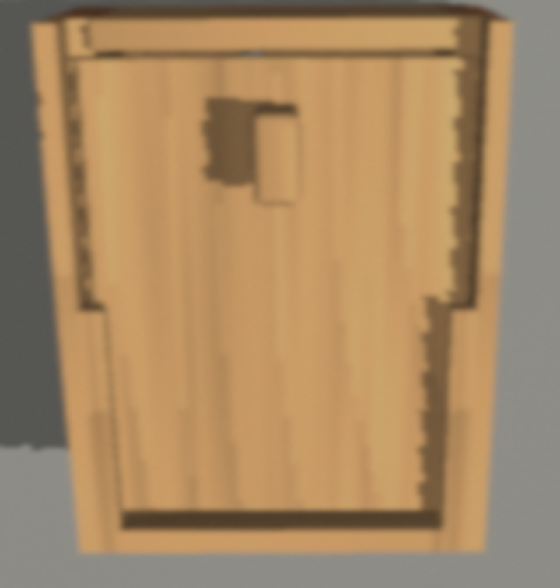

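The crop agrees with the prediction: the pull top spans about (303–316, 209–243), so its centre is near (0.528, -0.2445). I'll descend with the fingers half closed.

Call:
arm_command(
  targets=[-0.03,-0.2,0.6,0,0,-0.08,0.1,0,0,0.6,0,0,0,0.1,0,0,0.6,0,0,0,0.1,0,0,0.6,0,0,0,0.1,0,0,0.6,0,0,0,0.1,0,0,0.5,0,0,0,0.1,0,0,0.2,0,0,0,0.1,0,0,0,0,0,0,0.1,0,0,0,0,0,0,0.1,0,0,0,0,0,0,0.1],
  force=40,
)

```text
t: 3.78
tool_pos: [0.5299, -0.2451, 0.093]
tcp_rot: [0.001, 0.073, 0.997, -0.001]
force: [0.1, 0.3, -0.2]
width: 0.0382
finger_force: 0.0
```

Run:
```python
from h import *
snap("g1"); need([.5280,-.2445,.0715],np.pi-.1487)
print([get_state()["tool_pos"].round(4) for _ in range(3)])
```

```text
t 3.83 tcp [ 0.5299 -0.2455  0.0932] units [0.053 0.017 0.543] turn [-0.016  0.032  0.015] toolx deg 171.55
[array([ 0.5299, -0.2455,  0.0932]), array([ 0.5299, -0.2455,  0.0932]), array([ 0.5299, -0.2455,  0.0932])]
```

View pics/g1.png

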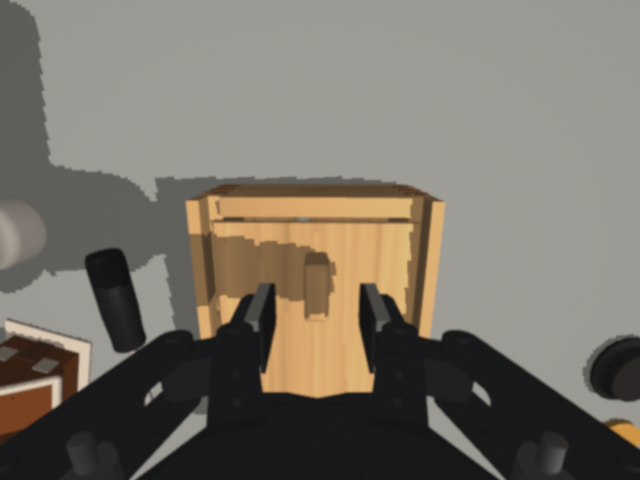

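The pull at (316,285) is centred between the fingers at 275 and 360. I'll descend and close.

Call:
arm_command(
  targets=[0.04,0,0.27,0,0,0,0.1,0,0,0.25,0,0,0,0.1,0,0,0,0,0,0,0.1,0,0,0,0,0,0,1,0,0,0,0,0,0,1,0,0,0,0,0,0,1,0,0,0,0,0,0,1,0,0,0,0,0,0,1,0,0,0,0,0,0,1],
  force=40,
)

```text
t: 4.58
tool_pos: [0.5271, -0.245, 0.0706]
tcp_rot: [0.0, 0.074, 0.997, -0.0]
force: [0.3, 0.4, -0.9]
width: 0.011
finger_force: 41.8
```

Call:
arm_command(
  targets=[0,0,-0.03,0,0.095,0,1,0,0,-0.03,0,0.095,0,1,0,0,-0.03,0,0.095,0,1,0,0,-0.03,0,0.1,0,1,0,0,0,0,0,0,1,0,0,0,0,0,0,1],
)

```text
t: 5.08
tool_pos: [0.5274, -0.245, 0.0754]
tcp_rot: [-0.017, 0.074, 0.997, 0.001]
force: [-0.5, 0.1, -0.5]
width: 0.0111
finger_force: 41.9
```

Run:
```python
from h import *
im,s=snap("l1"); print(s["tool_pos"],s["force"],s["width"],s["wrist_torque"])
```

```text
[ 0.52736355 -0.24503402  0.07535249] [-0.46080958  0.13262394 -0.49328312] 0.011109829106811917 [-0.00968341 -0.03957443  0.00068692]
```

View pics/l1.png

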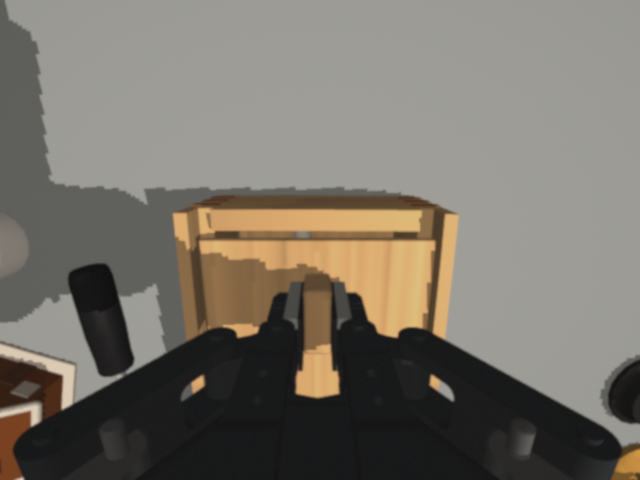

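The lid's front edge now shows clear above the lip at row 239. I'll start the draw slowly and check the force.

Call:
arm_command(
  targets=[0.1,0,0,0,0,0,1,0.2,0,0,0,0.02,0,1,0.2,0,0.005,0,0.02,0,1,0.2,0,0.005,0,0.02,0,1,0,0,0,0,0,0,1],
)

```text
t: 5.55
tool_pos: [0.4977, -0.2404, 0.0758]
tcp_rot: [-0.02, 0.074, 0.997, 0.002]
force: [-0.8, -0.1, 0.9]
width: 0.0111
finger_force: 42.0
```

Call:
arm_command(
  targets=[0.2,0,0.003,0,0.02,0,1,0.2,0,0.003,0,0.02,0,1,0.2,0,0.003,0,0.02,0,1,0.2,0,0.003,0,0.02,0,1,0.2,0,0.003,0,0.02,0,1,0.2,0,0.003,0,0.02,0,1,0.2,0,0,0,0.02,0,1,0.2,0,0,0,0.02,0,1,0.2,0,0,0,0,0,1,0.2,0,0,0,0,0,1,0,0,0,0,0,0,1,0,0,0,0,0,0,1],
)

```text
t: 6.55
tool_pos: [0.42, -0.2291, 0.0789]
tcp_rot: [-0.026, 0.074, 0.997, 0.002]
force: [-0.0, -0.5, -0.6]
width: 0.011
finger_force: 41.9
```

Run:
```python
from h import *
im,s=snap("l2"); print(s["tool_pos"],s["force"],s["width"],s["wrist_torque"])
b=optics.read_camera("side")[:,:,::-1]; a=optics.read_camera("scene")[:,:,::-1]
cv2.imwrite("pics/l2b.png",np.hstack([cv2.resize(x[110:230,u:u+160],None,fx=2.5,fy=2.5) for x,u in((a,160),(b,260))]))
```

```text
[ 0.41999519 -0.22906388  0.07894503] [-0.0180908  -0.45473739 -0.59911751] 0.010972504685740679 [-0.00063664 -0.00451201  0.06815858]
```

View pics/l2b.png

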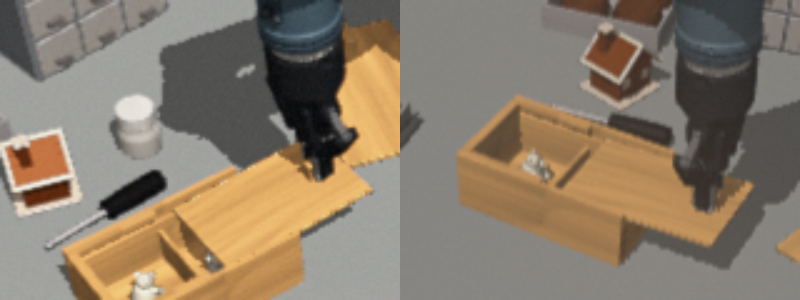

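The wrist and side views show the lid fully forward of the divider. The sitting bear is in the rear compartment, so the walking bear is in the front one. I'll lift and level the lid.

Call:
arm_command(
  targets=[0,0,-0.2,0,0,0,1,0,0,-0.4,0,0,0,1,0,0,-0.4,0,-0.2,0,1,0,0,-0.4,0,-0.2,0,1,0,0,-0.4,0,-0.2,0,1,0,0,0,0,0,0,1,0,0,0,0,0,0,1],
)

```text
t: 7.28
tool_pos: [0.4239, -0.23, 0.1518]
tcp_rot: [0.001, 0.074, 0.997, -0.001]
force: [0.8, -1.1, -0.7]
width: 0.011
finger_force: 41.8
```

Run:
```python
from h import *
need([.466,.0085,.060],np.pi-.1487); print(get_state()["width"])
```

```text
t 7.28 tcp [ 0.4239 -0.23    0.1518] units [-0.157  6.057  2.287] turn [-0.017  0.016  0.007] toolx deg 171.51
0.011027669826672833
```

Call:
arm_command(
  targets=[0,0.3,0,0,0,0,1,-0.02,0.6,0,0,0,0,1,-0.02,0.65,0,0,0,0,1,-0.02,0.65,0,0,0,0,1,-0.02,0.65,0,0,0,0,1,-0.02,0.65,0,0,0,0,1,-0.02,0.65,0,0,0,0,1,-0.02,0.65,0,0,0,0,1,-0.02,0.6,0.2,0,0,0,1,0,0.4,0.4,0,0,0,1,0,0.26,0.5,0,0,0,1,0,0,0.5,0,0,0,1,0,0,0.4,0,0,0,1,0,0,0.29,0,0,0,1,0,0,0,0,0,0,1,0,0,0,0,0,0,1,0,0,0,0,0,0,1],
)

```text
t: 8.7
tool_pos: [0.4653, 0.0097, 0.0592]
tcp_rot: [-0.0, 0.074, 0.997, 0.0]
force: [0.1, 0.4, -1.5]
width: 0.0113
finger_force: 41.8
```

Run:
```python
from h import *
need([.466,.0085,.0160],np.pi-.1487); print(get_state()["width"])
b=optics.read_camera("side")[:,:,::-1]; a=optics.read_camera("scene")[:,:,::-1]
cv2.imwrite("pics/l3.png",np.hstack([a[160:400,220:460],b[160:400,220:460]]))
```

```text
t 8.7 tcp [0.4653 0.0097 0.0592] units [-0.023 -0.026  1.081] turn [ 0.001 -0.011  0.009] toolx deg 171.53
0.011290521066741424
```

View pics/l3.png

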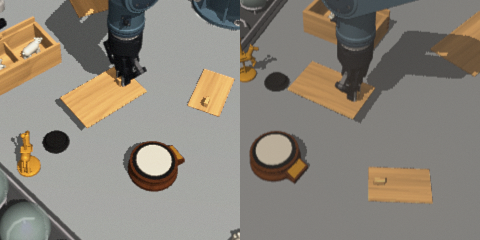

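The lid is clear of the plug, base and box. Lowering it:

Call:
arm_command(
  targets=[0,0,0.3,0,0,0,1,0,0,0.3,0,0,0,1,0,0,0.25,0,0,0,1,0,0,0.12,0,0,0,1,0,0,0.06,0,0,0,1,0,0,0.03,0,0,0,1,0,0,0.03,0,0,0,1,0,0,0,0,0,0,1],
)

```text
t: 9.47
tool_pos: [0.4657, 0.0092, 0.0158]
tcp_rot: [0.0, 0.074, 0.997, -0.0]
force: [-0.3, 0.3, -0.9]
width: 0.0111
finger_force: 41.8
```

Call:
arm_command(
  targets=[0,0,0.02,0,0,0,1,0,0,0.015,0,0,0,1,0,0,0,0,0,0,1,0,0,0,0,0,0,1],
)

```text
t: 9.8
tool_pos: [0.4657, 0.0092, 0.0145]
tcp_rot: [0.0, 0.074, 0.997, -0.0]
force: [1.1, 0.4, 0.7]
width: 0.0111
finger_force: 41.9
```

Call:
arm_command(
  targets=[0,0,0.015,0,0,0,1,0,0,0,0,0,0,1],
)

```text
t: 9.97
tool_pos: [0.4657, 0.0093, 0.0144]
tcp_rot: [-0.0, 0.074, 0.997, -0.0]
force: [-3.4, 0.6, 9.6]
width: 0.0111
finger_force: 43.2
```

Call:
arm_command(
  targets=[0,0,-0.01,0,0,0,1,0,0,0,0,0,0,0.2,0,0,0,0,0,0,0.2,0,0,0,0,0,0,0.2,0,0,-0.15,0,0,0,0.2,0,0,-0.6,0,0,0,0.2,0,0,-0.9,0,0,0,0.1,0,0,-0.9,0,0,0,0,-0.2,-0.4,-0.8,0,0,0,0,-0.35,-0.75,-0.8,0,0,0,0,-0.35,-0.75,-0.8,0,0,0,0,-0.35,-0.75,-0.2,0,0,0,0,-0.35,-0.75,0,0,0,0,0,-0.35,-0.75,0,0,0,0,0,-0.35,-0.75,0,0,0,0,0,-0.35,-0.75,0,0,0,0,0,-0.1,-0.43,0,0,0,0,0,0,0,0,0,0,0,0,0,0,0,0,0,0,0],
)

```text
t: 11.55
tool_pos: [0.536, -0.2417, 0.2136]
tcp_rot: [-0.001, 0.075, 0.997, 0.001]
force: [-0.9, 0.3, 0.3]
width: 0.0426
finger_force: 0.0
```

Run:
```python
from h import *
im,s=snap("bw"); print(s["t"],s["tool_pos"],s["width"])
a=optics.read_camera("scene")[:,:,::-1]
p=np.load("box.npy"); c=saved("bw")
print(proj(place([[-.09,-.049,.056],[-.09,.049,.056],[-.002,.049,.046],[-.002,-.049,.046]],p),c).round(0).tolist())
cv2.imwrite("pics/bwc.png",np.hstack([cv2.resize(im[160:360,220:420],None,fx=2,fy=2,interpolation=cv2.INTER_CUBIC),cv2.resize(a[150:350,250:450],None,fx=2,fy=2)]))
```

```text
11.55 [ 0.53601455 -0.24172811  0.2135573 ] 0.042645205777549204
[[255.0, 181.0], [368.0, 181.0], [363.0, 272.0], [262.0, 272.0]]
```

View pics/bwc.png

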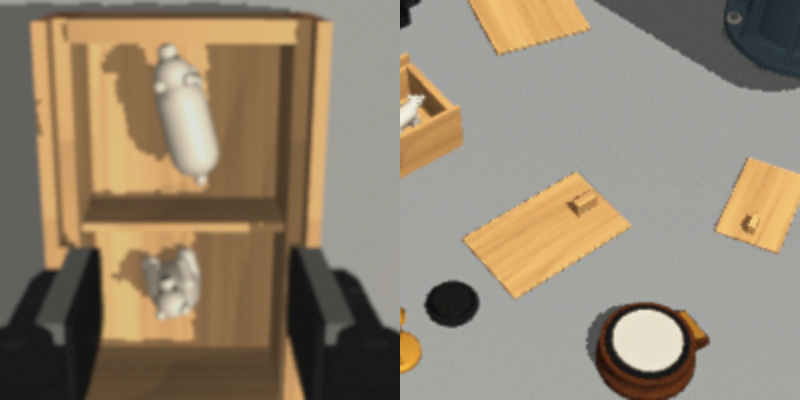

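The lid lies flat. In the crop the walking bear's nose is at (168,48), which is px (304,184), and its tail is at (203,181), px (321.5,250.5). The sitting bear is behind the divider.

Run:
```python
from h import *
c=saved("bw"); p=np.load("box.npy")
n=ray([[304,183]],c,.040)[0]; 
for z in(.03,.036):
    t=ray([[321.5,250.5]],c,z)[0]; v=n-t; print("nose",n.round(4),"tail",t.round(4),np.hypot(*v[:2]).round(4),"yaw",np.degrees(np.arctan2(-v[1],-v[0])).round(1),"origin",(n[:2]-v[:2]/np.hypot(*v[:2])*.040).round(4))
# template body mask
im=cv2.imread("pics/bw.png"); hsv=cv2.cvtColor(im,cv2.COLOR_BGR2HSV)
m=cv2.inRange(hsv,(0,0,120),(60,70,255)); k=np.zeros_like(m); k[182:256,285:340]=m[182:256,285:340]
ct=max(cv2.findContours(k,0,1)[0],key=cv2.contourArea); 
for z in (.035,.040):
    P=ray(ct.reshape(-1,2),c,z)[:,:2]; r=cv2.minAreaRect((P*1000).astype(np.float32)); print(z,r)
rows=[(y,np.flatnonzero(k[y])) for y in (215,225,235,242)]
for y,x in rows: 
    P=ray([[x.min(),y],[x.max()+1,y]],c,.036); print(y,x.min(),x.max(),P[:,:2].round(4).tolist(),P.mean(0).round(4))
```

```text
nose [ 0.4991 -0.2487  0.04  ] tail [ 0.569  -0.2426  0.03  ] 0.0702 yaw 5.0 origin [ 0.5389 -0.2452]
nose [ 0.4991 -0.2487  0.04  ] tail [ 0.5671 -0.2424  0.036 ] 0.0683 yaw 5.3 origin [ 0.5389 -0.245 ]
0.035 ((533.2405395507812, -245.932373046875), (69.4094009399414, 23.30967140197754), 4.942948818206787)
0.04 ((532.1951293945312, -245.71353149414062), (68.30252075195312, 22.937915802001953), 4.942927837371826)
215 300 324 [[0.5289, -0.2575], [0.5324, -0.2339]] [ 0.5306 -0.2457  0.036 ]
225 303 327 [[0.539, -0.2562], [0.5425, -0.2325]] [ 0.5407 -0.2444  0.036 ]
235 306 329 [[0.5492, -0.255], [0.5527, -0.2319]] [ 0.5509 -0.2434  0.036 ]
242 308 327 [[0.5565, -0.2541], [0.5594, -0.2348]] [ 0.5579 -0.2445  0.036 ]
```

Call:
arm_command(
  targets=[-0.11,-0.07,0.4,0,0,0,0,0,0,0.6,0,0,-0.7,0,0,0,0.6,0,0,-0.7,0,0,0,0.6,0,0,-0.7,0,0,0,0.4,0,0,-0.64,0,0,0,0.24,0,0,0,0,0,0,0,0,0,0,0,0,0,0,0,0,0,0],
)

```text
t: 12.32
tool_pos: [0.5406, -0.244, 0.1006]
tcp_rot: [-0.0, -0.045, 0.999, 0.0]
force: [-0.0, -1.1, -0.1]
width: 0.0428
finger_force: 0.0
```

```bash
python3 - <<'E'
from h import *
im,s=snap("bw2"); need([.540,-.245,.025],np.pi+np.radians(5.2))
c=saved("bw2"); R=Rotation.from_quat(np.roll(s["tcp_rot"],-1)).as_matrix()
hsv=cv2.cvtColor(im,cv2.COLOR_BGR2HSV); m=cv2.inRange(hsv,(0,0,110),(60,80,255)); k=np.zeros_like(m); k[170:340,270:370]=m[170:340,270:370]
ct=max(cv2.findContours(k,0,1)[0],key=cv2.contourArea); P=ray(ct.reshape(-1,2),c,.036)
r=cv2.minAreaRect((P[:,:2]*1000).astype(np.float32)); print(cv2.boundingRect(ct),r)
E
python3 -c "
import cv2;i=cv2.imread('pics/bw2.png');cv2.imwrite('pics/bw2c.png',i[150:400,180:460])"
```

```text
t 12.37 tcp [ 0.5412 -0.2447  0.1015] units [ 0.032 -0.004  1.913] turn [-0.01   0.01  -0.002] toolx deg -174.81
(296, 193, 39, 108) ((534.3807983398438, -246.56126403808594), (70.32072448730469, 23.722639083862305), 6.06134557723999)
```

View pics/bw2c.png

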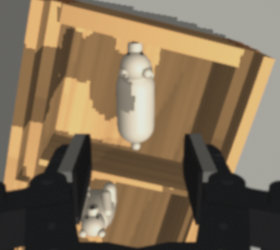

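I have now viewed 12 pictures, over the limit of 10, so I'll look at no more and work from numbers only. The bear is upright and centred between the fingers, and its axis is aligned within about 1°. I'll descend and grip.

Call:
arm_command(
  targets=[0.03,-0.02,0.4,0,0,-0.1,0,0,0,0.4,0,0,0,0,0,0,0.4,0,0,0,0,0,0,0.4,0,0,0,0,0,0,0.3,0,0,0,0,0,0,0,0,0,0,0],
  force=25,
)

```text
t: 12.87
tool_pos: [0.5392, -0.2469, 0.0237]
tcp_rot: [-0.0, -0.05, 0.999, -0.001]
force: [-0.1, -3.6, -0.7]
width: 0.0424
finger_force: 0.0
```

Call:
arm_command(
  targets=[0,0,0,0,0,0,0,0,0,0,0,0,0,0],
)

```text
t: 13.03
tool_pos: [0.5401, -0.2468, 0.0254]
tcp_rot: [0.001, -0.05, 0.999, -0.001]
force: [-0.3, -2.6, -1.5]
width: 0.0432
finger_force: 0.0
```

Call:
arm_command(
  targets=[0,0,0,0,0,0,0.3,0,0,0,0,0,0,1,0,0,0,0,0,0,1,0,0,0,0,0,0,1,0,0,0,0,0,0,1,0,0,0,0,0,0,1],
)

```text
t: 13.53
tool_pos: [0.5399, -0.2458, 0.0252]
tcp_rot: [0.0, -0.05, 0.999, -0.0]
force: [-0.4, 1.8, 6.6]
width: 0.0236
finger_force: 27.5
```

Call:
arm_command(
  targets=[0,0,-0.05,0,0,0,1,0,0,-0.2,0,0,0,1,0,0,-0.4,0,0,0,1,0,0,-0.6,0,0,0,1,0,0,-0.7,0,0,0,1,0,0,-0.7,0,0,0,1,0,0,-0.6,0,0,0,1,0,0,0,0,0,0,1,0,0,0,0,0,0,1],
)

```text
t: 14.28
tool_pos: [0.5402, -0.2463, 0.1563]
tcp_rot: [0.001, -0.05, 0.999, -0.001]
force: [-0.5, -0.3, -1.3]
width: 0.0233
finger_force: 26.7
```

Run:
```python
from h import *
im,s=snap("bw3"); print(s["width"],s["finger_force"],s["force"]); c=saved("bw3")
hsv=cv2.cvtColor(im,cv2.COLOR_BGR2HSV); m=cv2.inRange(hsv,(0,0,100),(60,80,255)); k=np.zeros_like(m); k[150:440,270:370]=m[150:440,270:370]
R=Rotation.from_quat(np.roll(s["tcp_rot"],-1)).as_matrix()
for ct in cv2.findContours(k,0,1)[0]:
    if cv2.contourArea(ct)>200:
        print(cv2.boundingRect(ct),cv2.minAreaRect(ct))
        top=ct.reshape(-1,2)[ct.reshape(-1,2)[:,1].argmin()]
        # nose is 34 above feet, feet at tcp-.0192
        P=ray([top],c,s["tool_pos"][2]-.0192+.034)[0]; print("top px",top,"nose rel tcp, tool axes",(R.T@(P-s["tool_pos"])).round(4))
need([.5733,.1982,.13],np.pi-np.radians(13.2))
```

```text
0.023292699581861687 26.65913075208664 [-0.45192144 -0.26741101 -1.29923543]
(290, 222, 56, 159) ((317.5, 301.0), (158.0, 55.0), 90.0)
top px [311 222] nose rel tcp, tool axes [ 0.0419 -0.0031 -0.0149]
(280, 150, 90, 24) ((324.5, 161.5), (23.0, 89.0), 90.0)
top px [280 150] nose rel tcp, tool axes [ 0.0676 -0.0138 -0.0149]
t 14.33 tcp [ 0.5392 -0.2456  0.1544] units [-1.953 10.954  0.609] turn [-1.000e-03 -1.000e-03  3.784e+00] toolx deg -174.28
```

Call:
arm_command(
  targets=[-0.14,0.4,0,0,0,0,1,-0.14,0.8,0,0,0,0,1,-0.14,0.8,0,0,0,0,1,-0.14,0.8,0,0,0,0,1,-0.14,0.8,0,0,0,0,1,-0.14,0.8,0,0,0,0,1,-0.14,0.8,0,0,0,0,1,-0.14,0.8,0,0,0,0,1,-0.14,0.8,0,0,0,0,1,-0.14,0.8,0,0,0,0,1,-0.14,0.8,0,0,0,0,1,-0.14,0.8,0,0,0,0,1,-0.14,0.8,0,0,0,0,1,-0.14,0.8,0,0,0,0,1,0,0.15,0,0,0,0.7,1,0,0,0,0,0,0.8,1,0,0,0,0,0,0.8,1,0,0,0,0,0,0.8,1,0,0,0,0,0,0.68,1,0,0,0,0,0,0,1],
)

```text
t: 16.0
tool_pos: [0.5722, 0.1978, 0.1519]
tcp_rot: [-0.002, 0.116, 0.993, -0.001]
force: [0.0, 0.1, -1.1]
width: 0.0238
finger_force: 26.6
```

Call:
arm_command(
  targets=[0,0,0.3,0,0,0,1,0,0,0.4,0,0,0,1,0,0,0.4,0,0,0,1,0,0,0.3,0,0,0,1,0,0,0.2,0,0,0,1,0,0,0,0,0,0,1,0,0,0,0,0,0,1],
)

```text
t: 16.58
tool_pos: [0.5733, 0.1978, 0.0895]
tcp_rot: [-0.001, 0.115, 0.993, -0.0]
force: [-0.6, -0.3, -0.9]
width: 0.0236
finger_force: 26.6
```

Run:
```python
from h import *
im,s=snap("pl"); c=saved("pl"); need([.5748,.1979,.0632],np.pi-np.radians(13.2)); print(s["width"],s["force"])
hsv=cv2.cvtColor(im,cv2.COLOR_BGR2HSV)
m=cv2.inRange(hsv,(10,150,90),(30,255,255)); k=np.zeros_like(m);k[60:300,240:400]=m[60:300,240:400]
ct=max(cv2.findContours(k,0,1)[0],key=cv2.contourArea); r=cv2.minAreaRect(ct); print("plate",r)
g=ray(cv2.boxPoints(r),c,.025); print(g[:,:2].round(4).tolist(),g.mean(0).round(4))
for i in range(4):
    v=g[(i+1)%4]-g[i]; print(np.linalg.norm(v).round(4),np.degrees(np.arctan2(v[1],v[0])).round(1))
```

```text
t 16.63 tcp [0.574  0.1979 0.0905] units [-0.019  0.005  0.682] turn [ 0.001 -0.001  0.006] toolx deg 166.83
0.023556706755236613 [-0.59087466 -0.29004275 -0.92195294]
plate ((345.59033203125, 207.56695556640625), (170.52529907226562, 113.24406433105469), 31.655546188354492)
[[0.5334, 0.1604], [0.4878, 0.2088], [0.5573, 0.2827], [0.6124, 0.2364]] [0.5477 0.2221 0.025 ]
0.0665 133.3
0.1015 46.7
0.0719 -40.0
0.1096 -136.1
```

Call:
arm_command(
  targets=[-0.02,0,0.25,0,0,0,1,0,0,0.2,0,0,0,1,0,0,0.1,0,0,0,1,0,0,0.05,0,0,0,1,0,0,0,0,0,0,1,0,0,0,0,0,0,1],
)

```text
t: 17.13
tool_pos: [0.5744, 0.1977, 0.0662]
tcp_rot: [-0.0, 0.115, 0.993, -0.0]
force: [0.6, -0.9, 0.1]
width: 0.0236
finger_force: 26.6
```

Call:
arm_command(
  targets=[0,0,0.03,0,0,0,1,0,0,0.025,0,0,0,1,0,0,0,0,0,0,1],
)

```text
t: 17.38
tool_pos: [0.5745, 0.1977, 0.0641]
tcp_rot: [-0.0, 0.115, 0.993, 0.0]
force: [-0.5, -0.9, -0.3]
width: 0.0234
finger_force: 26.6
```

Call:
arm_command(
  targets=[0,0,0.025,0,0,0,1,0,0,0.025,0,0,0,1,0,0,0,0,0,0,1],
)

```text
t: 17.63
tool_pos: [0.5744, 0.1977, 0.0619]
tcp_rot: [-0.0, 0.115, 0.993, -0.0]
force: [-0.5, -0.4, -0.6]
width: 0.0234
finger_force: 26.6
```

Call:
arm_command(
  targets=[0,0,0.015,0,0,0,1,0,0,0,0,0,0,1],
)

```text
t: 17.8
tool_pos: [0.5745, 0.1977, 0.0614]
tcp_rot: [-0.0, 0.115, 0.993, -0.0]
force: [0.3, -0.6, -0.6]
width: 0.0234
finger_force: 26.6
```

Call:
arm_command(
  targets=[0,0,0.015,0,0,0,1,0,0,0,0,0,0,1],
)

```text
t: 17.97
tool_pos: [0.5746, 0.1977, 0.0612]
tcp_rot: [-0.0, 0.115, 0.993, -0.0]
force: [-1.8, 0.3, 3.0]
width: 0.0234
finger_force: 27.0
```

Call:
arm_command(
  targets=[0,0,0.012,0,0,0,1,0,0,0,0,0,0,1],
)

```text
t: 18.13
tool_pos: [0.5746, 0.1977, 0.0612]
tcp_rot: [-0.0, 0.115, 0.993, -0.0]
force: [-3.3, -0.8, 6.3]
width: 0.0237
finger_force: 27.5
```

In contact. I'll ease off, open gently and rise.

Call:
arm_command(
  targets=[0,0,-0.02,0,0,0,1,0,0,0,0,0,0,0.38,0,0,0,0,0,0,0.3,0,0,0,0,0,0,0.1,0,0,0,0,0,0,0,0,0,0,0,0,0,0,0,0,-0.1,0,0,0,0,0,0,-0.3,0,0,0,0,0,0,-0.5,0,0,0,0,0,0,-0.8,0,0,0,0,0,0,-0.9,0,0,0,0,0,0,-0.9,0,0,0,0,0,0,-0.9,0,0,0,0,0,0,0,0,0,0,0,0,0,0,0,0,0,0],
)

```text
t: 19.38
tool_pos: [0.5764, 0.198, 0.2419]
tcp_rot: [0.004, 0.115, 0.993, 0.001]
force: [0.2, -0.4, -0.1]
width: 0.0423
finger_force: 0.0
```

Run:
```python
from h import *
im,s=snap("fin"); c=saved("fin"); print(s["t"],s["tool_pos"])
hsv=cv2.cvtColor(im,cv2.COLOR_BGR2HSV)
# base: brown/dark body via brass plate; bear+stage both white
b=np.array([.5733,.1982]);y=np.radians(-13.2)
print("expected px stage centre",proj([[*b,.042]],c).round(1),"nose",proj(place([[-.04,0,.076],[.03,0,.07],[0,0,.088],[-.062,0,.025]],[*b,y]),c).round(1).tolist())
m=cv2.inRange(hsv,(8,150,110),(30,255,255)); n,l,st,ce=cv2.connectedComponentsWithStats(m)
for i in range(1,n):
    if st[i,4]>150: print("brass",st[i],ce[i].round(1),ray([ce[i]],c,.025).round(4))
# bounding of white stage + bear
m=cv2.inRange(hsv,(0,0,140),(60,90,255)); n,l,st,ce=cv2.connectedComponentsWithStats(m)
for i in range(1,n):
    if st[i,4]>300: print("white",st[i],ce[i].round(1))
g=cv2.cvtColor(im,cv2.COLOR_BGR2GRAY); np.set_printoptions(linewidth=250)
print(g[150:320:6,255:385:5])
```

```text
19.3833 [0.57644145 0.19803339 0.24187396]
expected px stage centre [[316.5 210.5]] nose [[316.6, 173.8], [316.5, 246.9], [316.5, 220.7], [316.5, 147.4]]
brass [297 141  40  20 725] [317. 150.] [[0.5155 0.2123 0.025 ]]
brass [587 395  53  20 463] [614.3 404.9] [[0.9361 0.5392 0.025 ]]
brass [183 401  21  17 215] [194.9 410.1] [[ 0.8006 -0.0202  0.025 ]]
white [     0      0    640    443 177899] [339.2 177.4]
white [ 294  174   60   74 2969] [325.9 209.9]
[[149 149 149 149 150 150 104  91  68 139 140 140 140 141 141 141 109 143 150 150 150 150 150 150 150 151]
 [150 150 149 150 151 149  91  91  68 138 137 133 137 138 139 138 108 143 151 150 150 151 150 151 150 150]
 [149 150 150 147  95  91  91  65  42  56  64  64  63  64  64  65  63  67 140 150 150 150 150 150 150 150]
 [150 150  94  91  91  89  41  65  66  44  39  38  39  40  39  43  63  70  69 103 151 150 150 150 150 150]
 [149  95  91  91  87  49  44  31  36  39  91 151 127 160 138  71  38  40  62  66  85 150 150 151 151 150]
 [131  91  91  91  51  45  28  29  97 150 205 168 158 146 206 207 202  95  39  57  69 123 150 150 151 150
[... 1763 characters left out ...]
 150 150 150 150 150 151 150 150 150 150 143 142 142 145]
 [ 69  68  28  88 150 150 150 150 151 150 150 150 150 150 150 151 151 150 150 150 150 150  52  43  69  73]
 [ 69  64  20  75 150 150 151 150 151 151 150 150 149 150 150 150 150 150 151 150 150 150  38  24  68  68]
 [ 69  36  18  67 150 150 150 150 150 151 151 150 150 150 151 150 150 151 150 150 150 150  32  20  52  68]
 [ 66  21  20  59 150 150 150 150 150 150 150 150 150 150 150 150 150 150 150 150 150 150  27  19  23  68]
 [ 47  19  18  44 150 151 150 150 151 150 150 150 150 151 150 150 150 150 150 150 150 149  23  18  22  59]
 [ 21  18  20  41 150 150 150 150 150 151 150 151 150 150 150 151 150 150 150 150 151 149  21  19  18  27]]
```

The stage is where it was, centred near (316,210). The bear's nose is at about row 174, its tail at about row 247 and its axis at column 317. All of these match the predicted placement, so I'm handing in.

```bash
python3 -c "
from cell import job; print(job.job_done())"
```

```text
the job is handed in; nothing more can be done
None
```

The job is handed in at about 19 s robot time with no verdict shown: the lid lies flat on the bench pull up, and the walking bear stands centred on the globe base, nose to the nameplate (final check by pixel numbers only), but I viewed 12 pictures, over the limit of 10.

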